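Open the red-tabbed parts canister

TASK

Open the canister with the red tab: take its loose lid by the tab, tip it clearly up (about 20 degrees) while the opposite edge still rests on the canister's rim, then lift it off and lay it flat, tab up, near the middle of the black mat. Set the lid down without dropping it, leave the canister standing where it is, and leave the yellow-tabbed canister shut.

Things in the scene. Friction and masses are not known exactly. Their poses are not given: they have to be found in the camera images.
- red_can_lid: Loose grey lid, 90 g, red tab. Origin: centre of plug's underside, z up; laid flat it rests there. Plug 85 mm dia, z 0 to 6 mm, in the mouth with 3 mm play; flange 104 mm dia, z 6 to 11 mm, on the rim. Upright tab at the +x edge: x 20 to 48 mm, 10 mm thick along y, z 11 to 37 mm. It tips about the opposite edge, x = -50, z = 6 mm; the tab starts on the far side from the robot.
- red_can: Open-topped aluminium canister 100 mm across and 60 mm high, wall 4 mm, 0.7 kg, standing loose on the worktop, with press dies in it. Origin: centre of its underside; z up, rim at z = 60 mm.
- yellow_can_lid: The same lid with a yellow tab, on an identical canister that stays shut. Origin and axes as for the red-tabbed lid.
- mat: Square black rubber mat 170 x 170 mm, 3 mm thick, fixed on the worktop. Origin: centre of its underside, its top at z = 3 mm.
Not all that is in view belongs to the job. What is shaped like the red_can_lid but orange is not meant.

How it is judged:
By the outcome, as a careful person would: the job done as asked, in the order asked, and still so for the second after the job is handed in, with the robot touching nothing.
It also fails if it takes over 42 s, if anything falls off the work surface, if the arm or the gripper's body presses on something with over 40 N, if the wrist force passes 120 N, or if a joint passes its speed limit or range.

ROBOT

A 7-joint arm with a two-finger parallel gripper is mounted at the origin on a cart in front of the work surface, level with it; the furniture and walls round the work are solid. World frame = base frame: x ahead of the robot, y to its left, z up, the work surface at z = 0. Lengths are in m, angles in rad, forces in N, time in s.
With the tool pointing down it reaches from about 0.35 to 0.9 m from the base axis. Payload 8.1 kg.
Tool frame: the origin (TCP) lies at the very end of the fingers, on their centre line; the grasp point (between the pads) lies behind it (env.tcp_to_grasp is the z of the grasp point in the tool frame, in m); z points along the fingers, y is the line along which they close (so a half turn about z gives the same grasp; the last joint's range is limited). The gripper opens to 92 mm and grips with 3 to 60 N. Pads are 19 mm wide; open, the fingers measure 130 mm over their backs; the gripper's body (75 mm by 190 mm) begins 47 mm behind the grasp point.
Start: joints at [1.064, 0.434, 0.025, 1.573, -0.012, 1.134, -0.075], TCP at [0.246, -0.575, 0.227] pointing down, gripper open.
Joint ranges: [-2.62, 2.62], [-0.44, 2.09], [-1.27, 1.32], [0.08, 2.57], [-1.32, 4.46], [0.12, 2], [-2.74, 2.74]. Speed limits (rad/s): [2.22, 2.22, 3.01, 3.01, 3.14, 3.14, 3.14].

INTERFACE

Orientations are given as a unit quaternion [x, y, z, w].
In Python, from cell import env gives the robot as it stands. The module is installed in compiled form; this text tells all that it offers.
- The arm moves only by the tool move_arm, never from a script. Its argument "plan" is one flat list of numbers, 7 for each row, row after row: the closure, from 0 (fully open) to 1 (shut), then the shift along the tool's x, y, z in cm, then the turn, a rotation vector about the tool's x, y, z in degrees. A call has 1 to 20 rows; each row is the pose to reach, as a shift and turn from the pose commanded when the call began, along the tool's axes at that moment; what a row does not reach only later rows make up. A row lasts 1/8 s, in which the tool goes at most 62.5 mm and 10.7 degrees, less where a joint would pass 70% of its speed; a pose out of reach is approached as far as the arm can. A call with a gripper value outside its range is refused whole. The fingers move at their own pace and stop on an object; the grip force is fixed at half the most. Time passes only in rows, so rows that repeat a pose let the fingers close. It gives the time, the measured TCP pose, the force, the opening and the grip force at its end, in the units of the state.
- env.sense(): the state, without advancing time (a new reading comes with each control period).
- env.get_image(name): name is "side" or "top"; returns a dict with "image" (384x512x3 uint8, blue, green, red), "fx", "fy", "cx", "cy" (pixels), "origin" and "orientation" of the camera in the world. Camera axes: x right, y down, z forward; pixel columns grow to the right and rows downward; lengths in m; the calibration is good to about 2 mm. A picture is of the moment at which its call begins. There is no depth.
- env.sign_off(): hands the job in; it is judged then, once.
The state is a dict: "time_s": time; "joints": joint angles; "qd": joint speeds; "effort": joint torques, N m; "tcp_pos": TCP position; "ee_rot": TCP orientation; "ft_force": force on the tool from outside, world axes, zero at the start; "moment": the same for the moment, N m; "width": opening from 0.0 (shut) to 1.0 (fully open); "gripper_force": force on a finger pad.
Only numpy, scipy, OpenCV 4.12 (cv2) and the standard library are available. Lean on these libraries where they do the work, as an engineer would, in place of code of your own. Each camera call takes 0.05 s, during which the arm holds its last target. There are 200 camera calls.

## Working session

There is one attempt and no reset: what is moved stays moved. The work goes in short steps, Python scripts to look and compute and a tool call to move; the robot and the scene stay as the last step left them, time stands still between calls to the robot, and variables do not carry over. Pictures are saved under pics/ and viewed, at most 10 in all, crops included, and the job is handed in when it is done.

Besides the shell and the picture viewer there is one more tool, called after "Emit:" as a command line: name --argument value ..., lists and objects as JSON in quotes. move_arm: Moves the arm, as the interface text tells. Its arguments: {"type":"object","properties":{"plan":{"type":"array"}},"required":["plan"]}

```bash
mkdir -p pics
cat > h.py <<'E'
import numpy as np, cv2
from cell import env
from scipy.spatial.transform import Rotation as R
def snap(name,fn):
    d=env.get_image(name); cv2.imwrite(fn,d["image"]); return d
def ray(d,u,v,z):
    r=R.from_quat(d["orientation"]).apply([(u-d["cx"])/d["fx"],(v-d["cy"])/d["fy"],1]); o=np.array(d["origin"])
    return o+r*(z-o[2])/r[2]
def proj(d,p):
    q=R.from_quat(d["orientation"]).inv().apply(np.array(p)-d["origin"]); return d["fx"]*q[...,0]/q[...,2]+d["cx"],d["fy"]*q[...,1]/q[...,2]+d["cy"]
E
python3 - <<'E'
from h import *
a=snap("top","pics/t0.png");b=snap("side","pics/s0.png")
for d in(a,b):print(d["fx"],d["cx"],d["cy"],d["origin"],R.from_quat(d["orientation"]).as_matrix().round(3).tolist())
s=env.sense();print(s["tcp_pos"],R.from_quat(s["ee_rot"]).as_matrix().round(4),env.tcp_to_grasp,s["width"])
E
```

```text
400.8698966345291 254.12699958410354 185.4740035733682 [ 0.29063893 -0.02752277  1.27945821] [[-0.009, -0.995, 0.098], [-1.0, 0.009, -0.001], [0.0, -0.098, -0.995]]
432.7013892259203 261.32856790021236 187.5268797003296 [ 1.04982838 -0.18452592  0.82654691] [[0.196, 0.737, -0.647], [0.981, -0.141, 0.137], [0.01, -0.661, -0.75]]
[ 0.24535254 -0.57435532  0.22603532] [[ 9.196e-01  3.928e-01 -6.000e-04]
 [ 3.928e-01 -9.196e-01  1.200e-03]
 [-1.000e-04 -1.400e-03 -1.000e+00]] -0.0188 1.0004866413288134
```

View pics/t0.png

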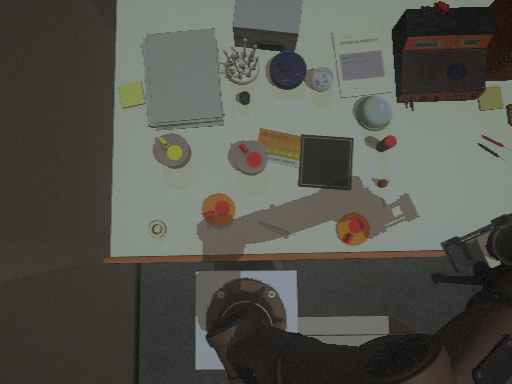

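View pics/s0.png

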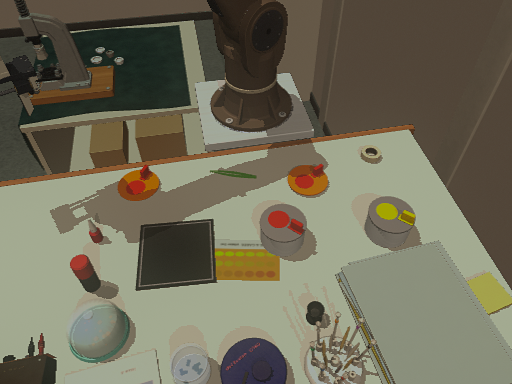

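Top view candidates: a grey lid with a red tab on a canister at (248,157), orange lids with red tabs at (218,210) and (353,229), and the grey yellow-tabbed lid at (172,151). By the description I choose (248,157). The mat is at (326,162). Next is one close crop to check.

Run:
```python
from h import *
a=cv2.imread("pics/t0.png");b=cv2.imread("pics/s0.png")
c=cv2.resize(a[130:190,215:365],(800,320),interpolation=cv2.INTER_CUBIC)
e=cv2.resize(b[195:265,240:340],(400,280),interpolation=cv2.INTER_CUBIC)
f=cv2.resize(b[210:295,130:230],(400,280),interpolation=cv2.INTER_CUBIC)
cv2.imwrite("pics/c0.png",np.vstack([c,np.hstack([e,f])]))
```

```text
(no output)
```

View pics/c0.png

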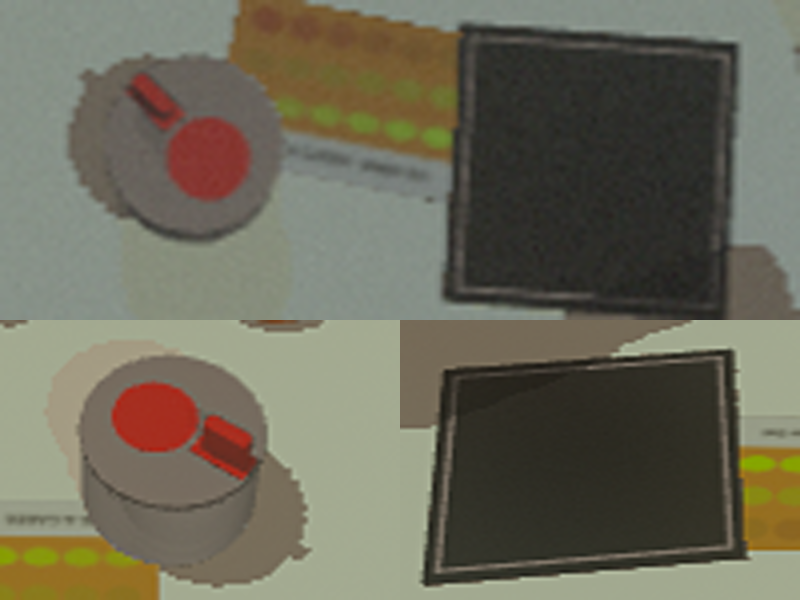

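```bash
cat > fit.py <<'E'
from h import *
from scipy.optimize import minimize
S=4
def mask(d,near):
    im=cv2.resize(d["image"],None,fx=S,fy=S,interpolation=cv2.INTER_CUBIC); i=im.astype(int)
    m=((i[...,2]>1.7*i[...,1])&(i[...,2]>1.7*i[...,0])&(i[...,2]>60)).astype(np.uint8)
    n,l,st,c=cv2.connectedComponentsWithStats(m)
    k=1+np.argmin(np.hypot(*(c[1:]/S-near).T)+1e3*(st[1:,4]<100)); return (l==k).astype(np.uint8),st[k],c[k]/S
box=np.array([[x,y,z] for x in(.02,.048) for y in(-.005,.005) for z in(.011,.037)])
def hull(d,P):
    u,v=proj(d,P); return cv2.convexHull(((np.stack([u,v],1)+.5)*S-.5).astype(np.float32))
def render(d,P):
    m=np.zeros((384*S,512*S),np.uint8); cv2.fillConvexPoly(m,np.round(hull(d,P)*16).astype(np.int32),1,shift=4); return m
def place(p,P,z0): return R.from_euler('z',p[2]).apply(P)+[p[0],p[1],z0]
def fit(ds,ms,z0,p0):
    def cost(p): return sum(1-(r&m).sum()/(r|m).sum() for d,m in zip(ds,ms) for r in [render(d,place(p,box,z0))])
    return minimize(cost,p0,method="Nelder-Mead",options=dict(initial_simplex=np.array(p0)+np.array([[0,0,0],[.01,0,0],[0,.01,0],[0,0,.3]])))
E
python3 - <<'E'
from fit import *
a=env.get_image("top");b=env.get_image("side")
ma,sa,ca=mask(a,(243.5,148.5));mb,sb,cb=mask(b,(296,227));print(sa/S,ca,sb/S,cb)
c=ray(a,215+195/5.333,130+146/5.333,.065);t=ray(a,*ca,.08);print("centre",c,"tab",t)
p0=[c[0],c[1],np.arctan2(*(t-c)[1::-1])]
for ds,ms in(([a,b],[ma,mb]),([a],[ma]),([b],[mb])):
    r=fit(ds,ms,.054,p0);print(r.x,np.degrees(r.x[2]),r.fun)
p=fit([a,b],[ma,mb],.054,p0).x
th=np.linspace(0,2*np.pi,60);ring=np.stack([.052*np.cos(th),.052*np.sin(th),0*th+.011],1)
A=[]
for d in(a,b):
    im=cv2.resize(d["image"],None,fx=S,fy=S)
    for P in(ring,box):cv2.polylines(im,[hull(d,place(p,P,.054)).astype(np.int32)],True,(255,255,0),1)
    u,v=np.array(proj(d,place(p,ring[:1]*0,.065)))[:,0]*S
    A.append(im[int(v)-160:int(v)+160,int(u)-160:int(u)+160])
cv2.imwrite("pics/f0.png",np.hstack(A))
# mat, shared corners
M=[(301.5,135),(353,138.5),(351,188.5),(298.5,186)]
q=[ray(a,215+x/5.333,130+y/5.333,.003) for x,y in((460,25),(738,45),(724,316),(445,298))]
q2=[ray(b,130+(x-400)/4,210+(y-320)/280*85,.003) for x,y in((443,370),(732,350),(746,556),(425,584))]
print(np.mean(q,0),np.mean(q2,0),np.degrees(np.arctan2(*(q[0]-q[1])[1::-1])))
E
```

```text
[239.75 144.     9.5   10.25 159.  ] [244.44772013 148.89622642] [287.5  218.75  16.5   16.25 625.75] [296.25479425 226.6694966 ]
centre [ 0.49681745 -0.02163922  0.065     ] tab [ 5.20487800e-01 -3.28205436e-04  8.00000000e-02]
[ 0.49986499 -0.02204538  0.76443544] 43.7989243011727 0.48943595707806675
[ 0.4955927  -0.01913823  0.6659589 ] 38.15663409083943 0.251604621309371
[ 0.50062218 -0.01864086  0.70835388] 40.585687628531694 0.11769143719351183
[ 0.49055135 -0.26063334  0.003     ] [ 0.49319438 -0.25779985  0.003     ] 85.31905124451454
```

View pics/f0.png

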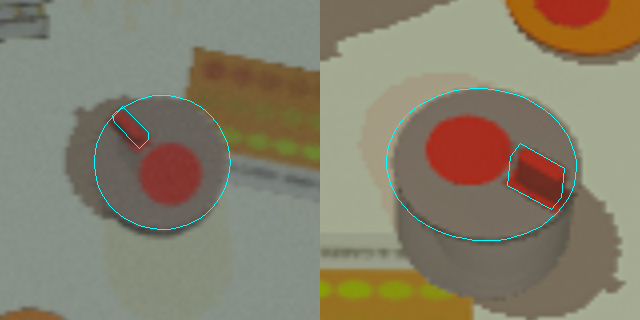

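The crop confirms a grey lid with a red tab, the tab pointing to the far left. The fit overlay puts the lid centre near (0.498, -0.020) with the tab at yaw 41°, so the tab centre is near (0.5235, 0.0015). The mat is near (0.492, -0.259). I'll go above the tab first.

Emit:
move_arm --plan '[0,48.2,-42.0,4.5,0,0,-18,0,48.2,-42.0,4.5,0,0,-18,0,48.2,-42.0,4.5,0,0,-18,0,48.2,-42.0,4.5,0,0,-18,0,48.2,-42.0,4.5,0,0,-18,0,48.2,-42.0,4.5,0,0,-18,0,48.2,-42.0,4.5,0,0,-18,0,48.2,-42.0,4.5,0,0,-18,0,48.2,-42.0,4.5,0,0,-18,0,48.2,-42.0,4.5,0,0,-18,0,48.2,-42.0,4.5,0,0,-18,0,48.2,-42.0,4.5,0,0,-18,0,48.2,-42.0,4.5,0,0,-18,0,48.2,-42.0,4.5,0,0,-18,0,48.2,-42.0,4.5,0,0,-18,0,48.2,-42.0,4.5,0,0,-18]'

```text
time_s: 2.2
tcp_pos: [0.5237, 0.0003, 0.1818]
ee_rot: [0.936, 0.351, 0.0, 0.0]
ft_force: [-0.7, 0.3, -0.3]
width: 0.998
gripper_force: 0.0
```

Emit:
move_arm --plan '[0,0,0,6,0,0,0,0,0,0,9,0,0,0,0,0,0,10.5,0,0,0,0,0,0,11.2,0,0,0,0,0,0,11.2,0,0,0]'

```text
time_s: 2.82
tcp_pos: [0.5243, 0.0009, 0.0702]
ee_rot: [0.936, 0.351, 0.0, 0.0]
ft_force: [-0.0, 0.4, 0.3]
width: 1.002
gripper_force: 0.0
```

Run:
```python
from h import *
a=env.get_image("top");b=env.get_image("side")
c=cv2.resize(a["image"][110:200,205:295],(400,400),interpolation=cv2.INTER_CUBIC)
e=cv2.resize(b["image"][180:270,240:330],(400,400),interpolation=cv2.INTER_CUBIC)
cv2.imwrite("pics/g0.png",np.hstack([c,e])); s=env.sense();print(s["tcp_pos"],s["ft_force"])
```

```text
[0.52462657 0.00091725 0.0707403 ] [ 0.22177375 -0.49389368  0.62300984]
```

View pics/g0.png

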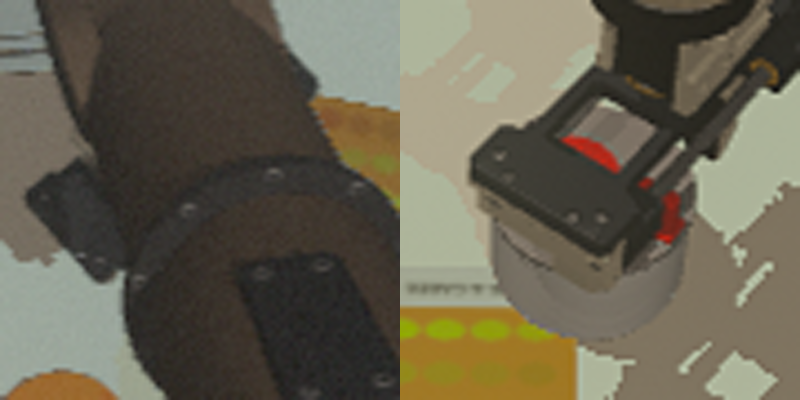

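Side view (right half): the near finger is beside the tab and the red shows between the fingers, near crop (665,215). The fingers straddle the tab, so I close.

Emit:
move_arm --plan '[0.5,0,0,0,0,0,0,0.7,0,0,0,0,0,0,0.8,0,0,0,0,0,0,0.85,0,0,0,0,0,0,0.9,0,0,0,0,0,0,0.95,0,0,0,0,0,0,1,0,0,0,0,0,0,1,0,0,0,0,0,0,1,0,0,0,0,0,0]'

```text
time_s: 4.05
tcp_pos: [0.5238, 0.0008, 0.0697]
ee_rot: [0.936, 0.351, 0.0, 0.0]
ft_force: [0.4, -0.3, -0.6]
width: 0.106
gripper_force: 30.0
```

Emit:
move_arm --plan '[1,-0.06,0,-0.42,0,3,0,1,-0.14,0,-0.84,0,6,0,1,-0.24,0,-1.26,0,9,0,1,-0.32,0,-1.53,0,11,0,1,-0.32,0,-1.53,0,11,0]'

```text
time_s: 4.68
tcp_pos: [0.5209, -0.0021, 0.085]
ee_rot: [0.932, 0.349, 0.089, -0.034]
ft_force: [-0.1, 0.1, -0.6]
width: 0.104
gripper_force: 30.0
```

Emit:
move_arm --plan '[1,-0.01,0,0.05,0,0,0,1,-0.02,0,0.1,0,0,0,1,-0.02,0,0.1,0,0,0]'

```text
time_s: 5.05
tcp_pos: [0.5216, -0.0012, 0.084]
ee_rot: [0.932, 0.35, 0.09, -0.034]
ft_force: [-0.3, -1.1, 4.3]
width: 0.105
gripper_force: 30.0
```

Run:
```python
from h import *
F=[]
for i in range(4):
    b=env.get_image("side");s=env.sense();F.append(np.r_[s["ft_force"],s["moment"],s["tcp_pos"]])
print(np.mean(F,0).round(4),np.std(F,0).round(3))
e=cv2.resize(b["image"][170:270,240:340],(600,600),interpolation=cv2.INTER_CUBIC)
cv2.imwrite("pics/g1.png",e)
```

```text
[-6.5970e-01 -1.2808e+00  3.2012e+00 -5.5510e-01  4.2500e-01 -5.7000e-03
  5.2160e-01 -1.2000e-03  8.4100e-02] [0.604 0.205 0.345 0.017 0.007 0.012 0.    0.    0.   ]
```

View pics/g1.png

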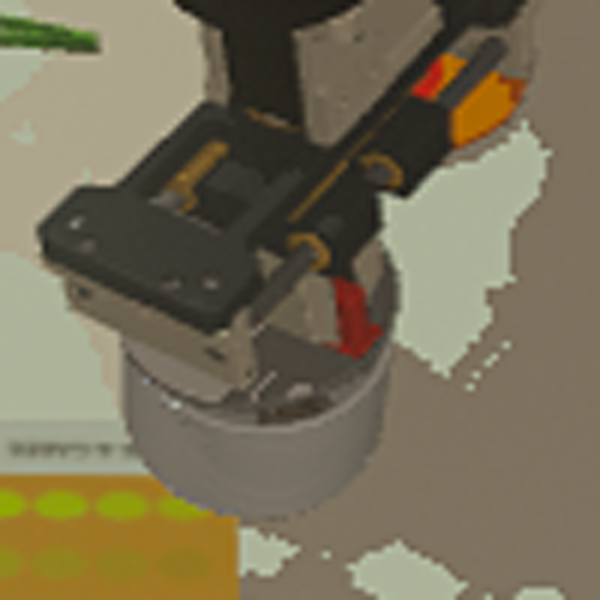

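Side view: the lid is tipped with the tab up at (355,320). The mouth is visible at (290,400) and the near edge rests on the rim at about 3–4 N. I keep tipping about that edge.

Emit:
move_arm --plan '[1,-0.06,0,-0.42,0,3,0,1,-0.14,0,-0.83,0,6,0,1,-0.24,0,-1.24,0,9,0,1,-0.36,0,-1.64,0,12,0,1,-0.36,0,-1.64,0,12,0]'

```text
time_s: 5.88
tcp_pos: [0.5159, -0.0066, 0.0992]
ee_rot: [0.918, 0.343, 0.187, -0.07]
ft_force: [-2.3, -1.5, 1.1]
width: 0.106
gripper_force: 30.0
```

Run:
```python
from h import *
F=[]
for i in range(4):
    b=env.get_image("side");s=env.sense();F.append(np.r_[s["ft_force"],s["moment"],s["tcp_pos"]])
print(np.mean(F,0).round(4)); m=R.from_quat(s["ee_rot"]).as_matrix();print(m.round(3),np.degrees(np.arcsin(m[2,0])))
e=cv2.resize(b["image"][170:270,240:340],(600,600),interpolation=cv2.INTER_CUBIC)
cv2.imwrite("pics/g2.png",e)
```

```text
[-1.793  -2.254   1.522  -0.8916  0.7484 -0.0057  0.5162 -0.006   0.0992]
[[ 0.693  0.658  0.293]
 [ 0.606 -0.753  0.256]
 [ 0.39  -0.    -0.921]] 22.928234261889546
```

View pics/g2.png

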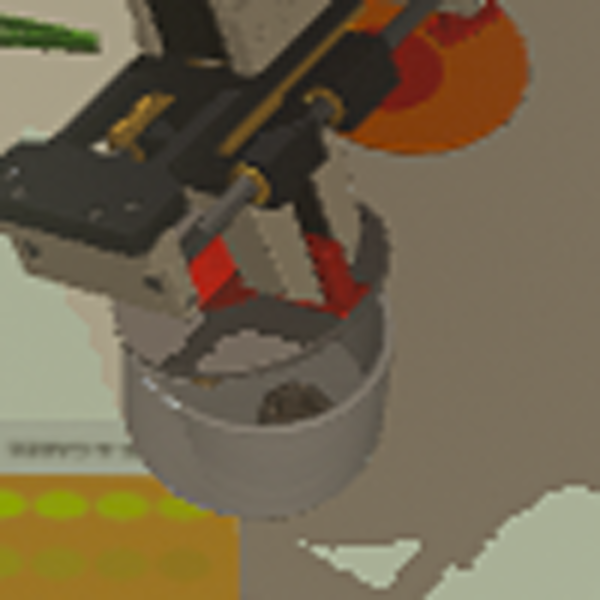

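Side view: the lid is tipped about 22° (tool 22.9°), its edge at (130,330) still on the rim with light contact force, and the mouth is open. I lift it straight up, then level it.

Emit:
move_arm --plan '[1,0.2,0,-0.5,0,0,0,1,0.8,0,-1.85,0,0,0,1,1.6,0,-3.7,0,0,0,1,2.3,0,-5.5,0,0,0,1,3.1,0,-7.4,0,0,0,1,3.1,0,-7.4,0,-6,0,1,3.1,0,-7.4,0,-12,0,1,3.1,0,-7.4,0,-18,0,1,3.1,0,-7.4,0,-22.9,0,1,3.1,0,-7.4,0,-22.9,0,1,3.1,0,-7.4,0,-22.9,0]'

```text
time_s: 7.45
tcp_pos: [0.5158, -0.0057, 0.1795]
ee_rot: [0.936, 0.352, 0.001, -0.001]
ft_force: [-0.2, -0.4, -0.9]
width: 0.108
gripper_force: 30.0
```

Run:
```python
from h import *
b=env.get_image("side");s=env.sense()
m=R.from_quat(s["ee_rot"]).as_matrix();print(s["tcp_pos"],s["ft_force"],m.round(3).tolist())
yaw=np.arctan2(m[1,0],m[0,0]);tgt=np.array([.492,-.259])+.034*m[:2,0]
print(m.T@np.r_[tgt-s["tcp_pos"][:2],0]*100)
e=cv2.resize(b["image"][110:270,190:350],(600,600),interpolation=cv2.INTER_CUBIC)
cv2.imwrite("pics/g3.png",e)
```

```text
[ 0.51556377 -0.00629439  0.1795198 ] [-0.05792151 -0.09563531 -1.51574082] [[0.754, 0.657, 0.002], [0.657, -0.754, 0.002], [0.002, -0.0, -1.0]]
[-14.98897807  17.49279183  -0.03974035]
```

View pics/g3.png

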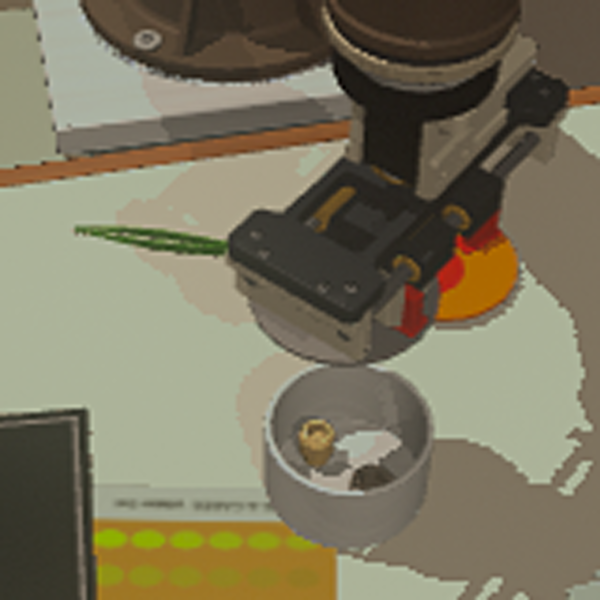

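Side view: the lid hangs level in the gripper at about (345,320). The open canister stands at (350,450) with its dies inside. I carry the lid over the mat and lower it.

Emit:
move_arm --plan '[1,-3.2,3.7,0,0,0,0,1,-6.5,7.5,0,0,0,0,1,-9.7,11.3,0,0,0,0,1,-13,15.2,0,0,0,0,1,-15,17.5,0,0,0,0,1,-15,17.5,3.5,0,0,0,1,-15,17.5,7,0,0,0,1,-15,17.5,10.5,0,0,0,1,-15,17.5,13,0,0,0,1,-15,17.5,14.5,0,0,0,1,-15,17.5,15.3,0,0,0,1,-15,17.5,15.5,0,0,0,1,-15,17.5,15.5,0,0,0]'

```text
time_s: 9.12
tcp_pos: [0.5189, -0.2364, 0.025]
ee_rot: [0.936, 0.351, 0.001, 0.0]
ft_force: [-0.4, 0.5, -0.9]
width: 0.105
gripper_force: 30.0
```

Still free. Now lower slowly, watching the force.

Emit:
move_arm --plan '[1,0,0,0.1,0,0,0,1,0,0,0.2,0,0,0,1,0,0,0.3,0,0,0,1,0,0,0.4,0,0,0,1,0,0,0.4,0,0,0]'

```text
time_s: 9.75
tcp_pos: [0.5184, -0.2361, 0.0203]
ee_rot: [0.936, 0.351, 0.001, -0.0]
ft_force: [-0.7, 0.7, -1.8]
width: 0.105
gripper_force: 30.0
```

Emit:
move_arm --plan '[1,0,0,0.05,0,0,0,1,0,0,0.1,0,0,0,1,0,0,0.1,0,0,0]'

```text
time_s: 10.12
tcp_pos: [0.5184, -0.2362, 0.0194]
ee_rot: [0.936, 0.351, 0.001, -0.0]
ft_force: [0.4, 0.6, -1.1]
width: 0.105
gripper_force: 30.0
```

Emit:
move_arm --plan '[1,0,0,0.05,0,0,0,1,0,0,0.1,0,0,0,1,0,0,0.1,0,0,0]'

```text
time_s: 10.5
tcp_pos: [0.5185, -0.2362, 0.0188]
ee_rot: [0.936, 0.351, 0.001, -0.0]
ft_force: [-1.2, 0.8, 5.3]
width: 0.106
gripper_force: 30.0
```

Contact. I press a touch more to flatten the lid, then open gradually.

Emit:
move_arm --plan '[1,0,0,0.05,0,0,0,1,0,0,0.05,0,0,0,0.85,0,0,0.05,0,0,0,0.75,0,0,0.05,0,0,0,0.6,0,0,0.05,0,0,0,0.5,0,0,0.05,0,0,0,0.5,0,0,0.05,0,0,0]'

```text
time_s: 11.38
tcp_pos: [0.5184, -0.2362, 0.0178]
ee_rot: [0.936, 0.351, 0.001, -0.0]
ft_force: [0.5, -0.4, 0.6]
width: 0.488
gripper_force: 0.0
```

Emit:
move_arm --plan '[0.5,0,0,-1,0,0,0,0.5,0,0,-3,0,0,0,0.5,0,0,-7,0,0,0,0.5,0,0,-12,0,0,0,0.5,0,0,-17,0,0,0,0.5,-6,0,-20,0,0,0,0.5,-12,5,-20,0,0,0,0.5,-15,10,-20,0,0,0,0.5,-15,15,-20,0,0,0,0.5,-15,15,-20,0,0,0,0.5,-15,15,-20,0,0,0]'

```text
time_s: 12.75
tcp_pos: [0.5039, -0.4471, 0.2177]
ee_rot: [0.936, 0.352, 0.001, -0.001]
ft_force: [-0.7, 0.1, 0.3]
width: 0.501
gripper_force: 0.0
```

Run:
```python
from h import *
a=env.get_image("top");b=env.get_image("side");print(env.sense()["time_s"],env.sense()["tcp_pos"])
c=cv2.resize(a["image"][110:230,150:390],(800,400),interpolation=cv2.INTER_CUBIC)[:,:400+0+400]
e=cv2.resize(b["image"][160:300,120:420],(429,200),interpolation=cv2.INTER_CUBIC)
f=cv2.resize(b["image"][200:300,130:315],(371,200),interpolation=cv2.INTER_CUBIC)
cv2.imwrite("pics/z.png",np.vstack([c,np.hstack([e,f])]))
```

```text
12.85 [ 0.5038768  -0.44655844  0.21831603]
```

View pics/z.png

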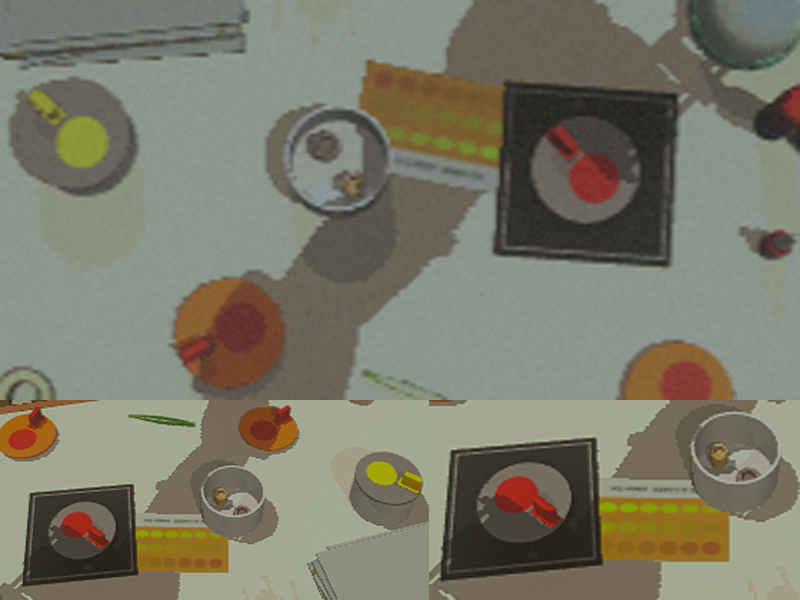

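The picture shows the red-tabbed lid flat, tab up, at the middle of the mat (crop (585,168)). The open canister is where it was at (335,158), the yellow one at (72,135) is still shut, and the arm is clear of everything.

```bash
python3 -c "
from cell import env
print(env.sign_off())"
```

```text
the job is handed in; nothing more can be done
None
```

I took the red-tabbed lid by its tab, tipped it about 22° with the opposite edge on the rim, lifted it off, laid it flat, tab up, near the middle of the mat, and handed the job in at about 13 s; the last picture shows the red canister in place and the yellow-tabbed one shut.

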